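# Cap the sample pots and index them into the courier carousel

## Task

Get the sample pots ready for the lab courier: press each pot's popped-up snap cap fully home and stand the pots, one per pocket, in the carousel through its loading slot. After each pot, last one included, pull up the sprung index pin, turn the disc clockwise by one station and let the pin drop fully into the next notch, so that in the end every pot stands capped and upright in its pocket under the clear cover with the pin down. Leave the bottle, the balm pot and the vial where they are.

Things in the scene. Friction and masses are not known exactly. Their poses are not given: they have to be found in the camera images.
- carousel: fixed stand of the sample carousel: white base 212 x 212 mm, 8 mm thick, and a clear cover on four corner posts, underside 77, top 83 mm above the bench, spanning x -78 to +100, y -106 to +106 mm. Origin on the bench on the vertical turning axis; x points away from the loading side, z up. An aluminium index ring (mean radius 80 mm, top at 89 mm) lies on the cover
- load_point (a point): where a pocket's floor centre stands in the loading slot: 76 mm from the turning axis towards the carousel's -x, 16 mm above the bench. The slot in the cover is open to the front (-x), 92 mm wide (carousel y -46 to +46) and reaches in to x = -10 mm; only here can a pocket be loaded from above
- turntable (a joint): turn of the disc with its crank arm, rad, clockwise seen from above positive; 0 at the start; stations 0, 1.047, 2.094, 3.142, 4.189 (60 degrees apart) with the pin in the ring's notches at +120, +60, 0, -60, -120 degrees counter-clockwise from the carousel's +x. Stiff bearing (0.08 N m), stays where left, stops past both ends; turns only with the pin lifted
- pocket_1 (a point): centre of the floor of pocket 1 on the disc, 16 mm above the bench: a round recess of 48 mm inside width with a rim 10 mm high; it stands in the loading slot at turntable 0
- pocket_2 (a point): the same for pocket 2, in the loading slot at turntable 1.047
- pocket_3 (a point): the same for pocket 3, in the loading slot at turntable 2.094
- pocket_4 (a point): the same for pocket 4, in the loading slot at turntable 3.142. At 4.189 a blank part of the disc is in the slot
- index_pin (a joint): lift of the sprung index pin on the crank arm's end, m: 0 = down in a notch, up to 0.014. The spring presses it down with 3.5 N at 0, 7 N at 0.014. Its round tip, 8 mm thick, stands 5 mm deep in a notch 12.5 mm wide: lift it 7 mm or more to turn the disc; let go over a notch it drops in. Off a notch it rests on the ring at about 0.005
- pin_knob (a point): centre of the index pin's black knob: upright cylinder 20 mm across, 22 mm high, 123 mm above the bench with the pin down, on the 80 mm circle round the turning axis; below it a boss 18 mm across (top at 106 mm) and the crank arm, 14 mm wide (top at 100 mm). It rises with the pin and travels with the disc
- pot_a: sample pot, white, round, body 40 mm across and 36 mm high, above it a thinner neck with a ribbed grey snap cap 38 mm across; about 90 g. Origin at the centre of its underside, z up. Total height 54 mm with the cap home. Grip the body, below the cap. May be absent
- cap_a (a joint): height of pot_a's snap cap above its home position, m: 0 = fully home, 0.010 to 0.013 at the start. A stiff detent fit: it takes about 7 N to slide and stays where left; with the cap up the pot does not pass under the cover
- cap_a_top (a point): centre of the flat top of pot_a's cap, 54 mm above the pot's underside plus the cap's height
- pot_b: sample pot, white, round, body 40 mm across and 36 mm high, above it a thinner neck with a ribbed grey snap cap 38 mm across; about 90 g. Origin at the centre of its underside, z up. Total height 54 mm with the cap home. Grip the body, below the cap. May be absent
- cap_b (a joint): height of pot_b's snap cap above its home position, m: 0 = fully home, 0.010 to 0.013 at the start. A stiff detent fit: it takes about 7 N to slide and stays where left; with the cap up the pot does not pass under the cover
- cap_b_top (a point): centre of the flat top of pot_b's cap, 54 mm above the pot's underside plus the cap's height
- pot_c: sample pot, white, round, body 40 mm across and 36 mm high, above it a thinner neck with a ribbed grey snap cap 38 mm across; about 90 g. Origin at the centre of its underside, z up. Total height 54 mm with the cap home. Grip the body, below the cap. May be absent
- cap_c (a joint): height of pot_c's snap cap above its home position, m: 0 = fully home, 0.010 to 0.013 at the start. A stiff detent fit: it takes about 7 N to slide and stays where left; with the cap up the pot does not pass under the cover
- cap_c_top (a point): centre of the flat top of pot_c's cap, 54 mm above the pot's underside plus the cap's height
- pot_d: sample pot, white, round, body 40 mm across and 36 mm high, above it a thinner neck with a ribbed grey snap cap 38 mm across; about 90 g. Origin at the centre of its underside, z up. Total height 54 mm with the cap home. Grip the body, below the cap. May be absent
- cap_d (a joint): height of pot_d's snap cap above its home position, m: 0 = fully home, 0.010 to 0.013 at the start. A stiff detent fit: it takes about 7 N to slide and stays where left; with the cap up the pot does not pass under the cover
- cap_d_top (a point): centre of the flat top of pot_d's cap, 54 mm above the pot's underside plus the cap's height
- bottle: bystander: brown bottle with white ribbed cap, 51 mm across, 110 mm high, origin at its underside
- balm: bystander: flat round balm pot, 90 mm across, 32 mm high, origin at its underside
- dose_vial: bystander: small amber vial with black cap, 32 mm across, 67 mm high, origin at its underside
Mind the look-alikes: they are no part of the job. What is shaped like the pot_d but purple or turquoise is not meant.

How it is judged:
By the outcome, as a careful person would: the job done as asked, in the order asked, and still so for the second after the job is handed in, with the robot touching nothing.
Of pot_a, pot_b, pot_c, pot_d only 3 to 4 are there at a start; the rules pass over those that are not, and their reading is None.
At some moment in a run one of pot_a, pot_b, pot_c, pot_d may be knocked a few centimetres aside while the robot is not near it.
Once in a run the grip may slacken for a moment while it holds something.
It also fails if it takes over 210 s, if anything falls off the work surface, if the arm or the gripper's body presses on something with over 40 N, if the wrist force passes 120 N, or if a joint passes its speed limit or range.

## Robot

A 6-joint arm with a two-finger parallel gripper is mounted at the origin on a cart in front of the work surface, level with it; the furniture and walls round the work are solid. World frame = base frame: x ahead of the robot, y to its left, z up, the work surface at z = 0. Lengths are in m, angles in rad, forces in N, time in s.
With the tool pointing down it reaches from about 0.275 to 0.725 m from the base axis. Payload 15.9 kg.
Tool frame: the origin (TCP) lies midway between the tips of the shut fingers; the grasp point (between the pads) lies 19 mm behind it; z points along the fingers, x is the direction in which the jaws open and shut, and the axes are right-handed (so a half turn about z gives the same grasp; the last joint's range is limited). The gripper opens to 85 mm and grips with 20 to 120 N. Pads are 22 mm wide; open, the fingers measure 114 mm over their backs; the gripper's body (76 mm by 85 mm) begins 54 mm behind the grasp point. The pads swing forward as they close: fully open they stand 13 mm farther back than shut.
Start: joints at [-1.316, 0.213, -0.034, 1.323, 0, 1.571], TCP at [0.126, -0.484, 0.231] pointing down, gripper open.
Joint ranges: [-2.98, 2.98], [-0.74, 1.72], [-1.14, 1.35], [-2.1, 2.04], [-1.57, 1.44], [-3.14, 3.14]. Speed limits (rad/s): [1.89, 1.89, 2.39, 2.57, 3.14, 3.14].

## Interface

Orientations are given as a rotation vector (axis times angle).
In Python, from rig import env, jaws, solver, optics, finish_job, telemetry gives the robot as it stands. The module is installed in compiled form; this text tells all that it offers. Calls block until the motion is done:
- env.goto(position, orientation): joint-space move of the TCP to a pose.
- env.servo_line(position, rotation=None, feed=0.15): straight line of the TCP; rotation=None keeps the orientation; feed is the mean speed in m/s.
- env.movej(angles): joint-space move.
- jaws.move_gripper(opening, squeeze=None): opening from 0.0 (shut) to 1.0 (fully open); squeeze is the grip in N (None keeps the last); returns when the fingers have stopped.
- env.wait(seconds).
- solver.inverse_kinematics(position, orientation): joint angles nearest the present ones, or None.
- optics.read_camera(name): name is "side" or "top"; returns the picture (400x640x3 uint8, red, green, blue); there is no depth.
- optics.camera_params(name): a dict with "vfov" (degrees; the focal length in pixels is half the picture's height over the tangent of half this angle, whatever the lens; pixels are square), "cx", "cy" (the principal point, pixels), "R" (3x3) and "t" (3): a world point X has camera coordinates R X + t. Camera axes: x right, y down, z forward; pixel columns grow to the right and rows downward; lengths in m; the calibration is good to about 2 mm. A picture is of the moment at which its call begins. camera_params takes no time and is no camera call.
A pose or a line that the arm cannot do raises env.IKError and nothing moves.
- finish_job(): hands the job in, once; it reports no verdict.
Readings, each from a call of its own:
- telemetry.read_time(): time.
- telemetry.read_joints(): joint angles.
- telemetry.read_joint_velocities(): joint speeds.
- telemetry.read_effort(): joint torques, N m.
- telemetry.read_eef_pos(): TCP position.
- telemetry.read_ee_rot(): TCP orientation.
- telemetry.read_ft_force(): force on the tool from outside, world axes, zero at the start.
- telemetry.read_torque(): the same for the moment, N m.
- telemetry.read_finger_gap(): opening from 0.0 (shut) to 1.0 (fully open).
Only numpy, scipy, OpenCV 4.12 (cv2) and the standard library are available. Lean on these libraries where they do the work, as an engineer would, in place of code of your own. Each camera call takes 0.05 s, during which the arm holds its last target. There are 200 camera calls.

## Working session

There is one attempt and no reset: what is moved stays moved. The work goes in short steps, each a Python script; the robot and the scene stay as the last script left them, time stands still between calls to the robot, and variables do not carry over. Pictures are saved under pics/ and viewed, about 12 in all and at most 16, crops included, and the job is handed in when it is done.

```bash
mkdir -p pics
python3 - <<'E'
from rig import env,jaws,solver,optics,telemetry
import cv2,numpy as np
for n in("top","side"):
    im=optics.read_camera(n); cv2.imwrite(f"pics/{n}0.png",cv2.cvtColor(im,cv2.COLOR_RGB2BGR)); print(n,optics.camera_params(n))
print(telemetry.read_time(),telemetry.read_ee_rot(),telemetry.read_finger_gap())
E
```

```text
top {'vfov': 47.91734476042369, 'cx': 318.0239359254162, 'cy': 203.51227084634755, 'R': array([[-1.32344399e-03, -9.99846974e-01,  1.74435250e-02],
       [-9.96073064e-01, -2.26145644e-04, -8.85347400e-02],
       [ 8.85251367e-02, -1.74921962e-02, -9.95920340e-01]]), 't': array([-0.37277463,  0.54300255,  1.02006542])}
side {'vfov': 47.73077536918565, 'cx': 317.8592978971574, 'cy': 200.4257706823815, 'R': array([[ 0.97804882, -0.20836367, -0.00225346],
       [-0.14203086, -0.65869485, -0.73888316],
       [ 0.15247206,  0.72298387, -0.6738298 ]]), 't': array([-0.59465001, -0.0822312 ,  1.37849238])}
0.1 [-2.48519714e+00  1.92088406e+00  1.20760227e-03] 0.9986217338082256
```

View pics/top0.png

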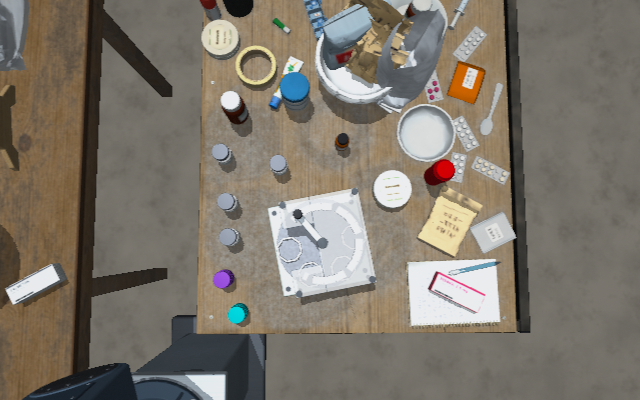

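View pics/side0.png

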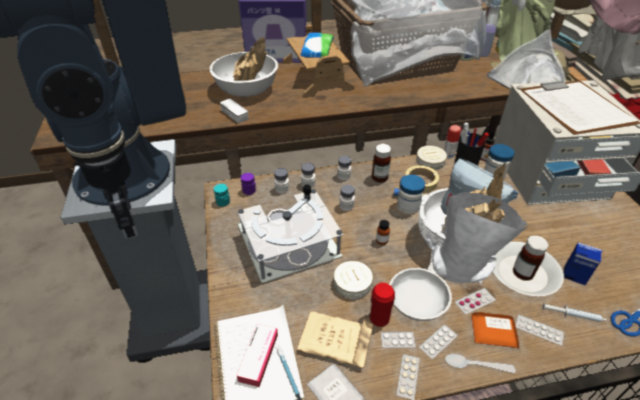

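Run:
```python
import cv2
a=cv2.imread("pics/top0.png")[135:330,195:390]; cv2.imwrite("pics/c1.png",cv2.resize(a,(600,600),interpolation=cv2.INTER_CUBIC))
a=cv2.imread("pics/side0.png")[140:285,200:395]; cv2.imwrite("pics/c2.png",cv2.resize(a,(780,580),interpolation=cv2.INTER_CUBIC))
```

```text
(no output)
```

View pics/c1.png

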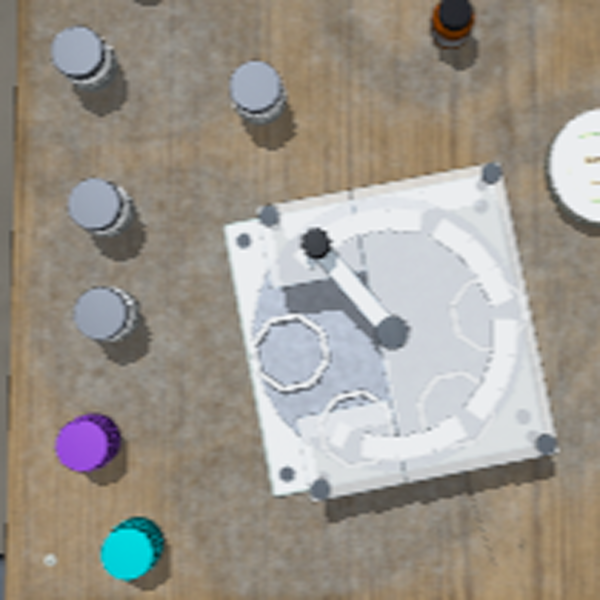

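View pics/c2.png

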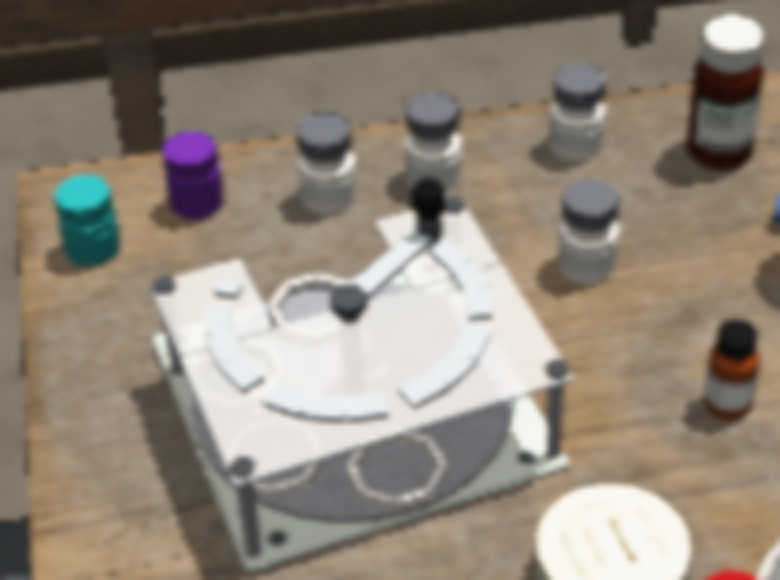

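```bash
cat > h.py <<'E'
import cv2,numpy as np
from rig import env,jaws,solver,optics,telemetry
from scipy.spatial.transform import Rotation as Rot
def rgb(n): return optics.read_camera(n)
def ray(n,uv):
    p=optics.camera_params(n); f=200/np.tan(np.radians(p['vfov']/2)); R,t=p['R'],p['t']
    d=R.T@np.array([(uv[0]-p['cx'])/f,(uv[1]-p['cy'])/f,1]); return -R.T@t,d
def on_z(n,uv,z):
    o,d=ray(n,uv); return o+d*(z-o[2])/d[2]
def tri(uvt,uvs):
    A=[];b=[]
    for n,uv in(("top",uvt),("side",uvs)):
        o,d=ray(n,uv); d/=np.linalg.norm(d); P=np.eye(3)-np.outer(d,d); A.append(P); b.append(P@o)
    return np.linalg.lstsq(np.vstack(A),np.hstack(b),rcond=None)[0]
def proj(n,X):
    p=optics.camera_params(n); f=200/np.tan(np.radians(p['vfov']/2)); c=p['R']@X+p['t']
    return np.array([p['cx']+f*c[0]/c[2],p['cy']+f*c[1]/c[2]])
def blobs(mask,lo,hi):
    n,_,s,c=cv2.connectedComponentsWithStats(mask.astype(np.uint8))
    return [(c[i].round(1),s[i,4]) for i in range(1,n) if lo<=s[i,4]<=hi]
def caps(im):
    "grey snap-cap tops in the top picture"
    h=cv2.cvtColor(im,cv2.COLOR_RGB2HSV).astype(int); H,S,V=h[...,0],h[...,1],h[...,2]
    m=(H>95)&(H<135)&(S>15)&(S<70)&(V>120)&(V<215)
    m=cv2.morphologyEx(m.astype(np.uint8),cv2.MORPH_OPEN,np.ones((3,3)))
    return m
E
python3 - <<'E'
from h import *
t=cv2.cvtColor(cv2.imread("pics/top0.png"),cv2.COLOR_BGR2RGB); s=cv2.cvtColor(cv2.imread("pics/side0.png"),cv2.COLOR_BGR2RGB)
print(t[153,221],t[163,278],t[202,226],t[237,228],t[236,310])
print([b for b in blobs(caps(t),60,600) if b[0][0]<400 and b[0][1]<320])
dark=lambda im,th:(im.max(2)<th)
for th in(70,100,125):
  print(th,"T",[b for b in blobs(dark(t,th),8,200) if 260<b[0][0]<390 and 170<b[0][1]<310])
  print(th,"S",[b for b in blobs(dark(s,th),8,200) if 230<b[0][0]<350 and 180<b[0][1]<280])
E
```

```text
[161 170 186] [163 173 188] [157 167 183] [154 163 178] [112 117 127]
[(array([16.4, 19.5]), np.int32(520)), (array([387.8,  43.8]), np.int32(142)), (array([219.5, 151. ]), np.int32(202)), (array([277.4, 162.4]), np.int32(205)), (array([225.1, 200.7]), np.int32(213)), (array([226.9, 236.4]), np.int32(219)), (array([289.2, 249.4]), np.int32(319))]
70 T [(array([298.8, 216.4]), np.int32(15))]
70 S [(array([246.7, 182.4]), np.int32(23)), (array([306.6, 190.5]), np.int32(97)), (array([248.1, 189.7]), np.int32(93)), (array([346.6, 194.8]), np.int32(39)), (array([286.6, 217.8]), np.int32(13)), (array([261.8, 266.4]), np.int32(11))]
100 T [(array([279.8, 170.3]), np.int32(9)), (array([283.6, 175.8]), np.int32(110)), (array([388.2, 206.3]), np.int32(139)), (array([297.3, 213.8]), np.int32(64))]
100 S [(array([305.8, 189. ]), np.int32(170)), (array([274.6, 191.2]), np.int32(47)), (array([346.7, 194.8]), np.int32(61)), (array([340. , 208.3]), np.int32(50)), (array([349.7, 205.9]), np.int32(9)), (array([240.3, 211.1]), np.int32(9)), (array([286.7, 215.7]), np.int32(44)), (array([243.4, 230.4]),
[... 298 characters left out ...]
274. ]), np.int32(10))]
125 T [(array([282.5, 175.2]), np.int32(193)), (array([386.7, 204.8]), np.int32(175)), (array([354.6, 191. ]), np.int32(29)), (array([297.4, 213.9]), np.int32(73)), (array([295.6, 232.7]), np.int32(9)), (array([302.7, 232.8]), np.int32(9)), (array([321.8, 243.8]), np.int32(58)), (array([287.9, 288.6]), np.int32(11))]
125 S [(array([278.5, 190. ]), np.int32(154)), (array([346.8, 194.4]), np.int32(97)), (array([343.6, 207.2]), np.int32(169)), (array([240.1, 210.6]), np.int32(19)), (array([286., 215.]), np.int32(67)), (array([338.9, 232.1]), np.int32(19)), (array([338.4, 244.3]), np.int32(67)), (array([331.1, 254.2]), np.int32(11)), (array([270.8, 258.3]), np.int32(12))]
```

Run:
```python
from h import *
T=lambda u,v:np.array([(u+.5)*.325-.5+195,(v+.5)*.325-.5+135]); S=lambda u,v:np.array([(u+.5)*.25-.5+200,(v+.5)*.25-.5+140])
t=[T(268,215),T(491,172),T(545,443),T(320,489)]; s=[S(453,204),S(557,370),S(242,466),S(163,285)]
P=[tri(a,b) for a,b in zip(t,s)]; print(np.round(P,4))
Z=np.array([on_z("top",a,.086) for a in t]); print(Z.round(4), np.linalg.norm(Z-np.roll(Z,-1,0),axis=1))
ex=(Z[1]+Z[2]-Z[0]-Z[3])[:2]; ey=(Z[0]+Z[1]-Z[3]-Z[2])[:2]
ax=np.arctan2(ex[1],ex[0]); ay=np.arctan2(ey[1],ey[0])-np.pi/2; print("yaw",ax,ay)
y=(ax+ay)/2; M=np.array([[np.cos(y),-np.sin(y)],[np.sin(y),np.cos(y)]])
m=Z.mean(0)[:2]-M@[11e-3,0]; print("centre(posts sym)",m)
for n,a,z in(("hub",T(392,332),.104),("knob",T(316,243),.134),("knobmid",(297.3,213.8),.125),("f1",T(244,240),.008),("f2",T(287,474),.008),("b1",T(481,205),.008),("b2",T(523,416),.008),("base c1",T(223,228),.008),("base c2",T(273,495),.008),("pocket",(289.2,249.4),.02),("pocketrim",T(293,353),.026)):
    X=on_z("top",a,z)[:2]; print(n,X.round(4),"carousel",(M.T@(X-m)).round(4))
print("hub3",tri(T(392,332),S(347,300)),"knob3",tri(T(316,243),S(428,187)))
for c in((219.5,151.),(277.4,162.4),(225.1,200.7),(226.9,236.4)): print(on_z("top",c,.0655).round(4))
```

```text
[[ 0.5341 -0.2921  0.0817]
 [ 0.5651 -0.4522  0.0807]
 [ 0.3719 -0.4888  0.082 ]
 [ 0.3404 -0.3298  0.0817]]
[[ 0.5353 -0.2925  0.086 ]
 [ 0.5663 -0.4519  0.086 ]
 [ 0.374  -0.4884  0.086 ]
 [ 0.3426 -0.33    0.086 ]] [0.16240928 0.19565612 0.16150565 0.19634787]
yaw -1.3768482184894628 -1.3808631600602885
centre(posts sym) [ 0.45245228 -0.37993424]
hub [ 0.4521 -0.3803] carousel [ 0.0003 -0.0004]
knob [ 0.5121 -0.3281] carousel [-0.0395  0.0685]
knobmid [ 0.5124 -0.3277] carousel [-0.0398  0.0688]
f1 [ 0.5228 -0.2693] carousel [-0.0952  0.0902]
f2 [ 0.3453 -0.3031] carousel [-0.0959 -0.0905]
b1 [ 0.5498 -0.4517] carousel [0.089  0.0819]
b2 [ 0.3884 -0.4825] carousel [ 0.0884 -0.0824]
base c1 [ 0.532  -0.2531] carousel [-0.1093  0.1023]
base c2 [ 0.3297 -0.2926] carousel [-0.1092 -0.1038]
pocket [ 0.4366 -0.3062] carousel [-0.0754 -0.0015]
pocketrim [ 0.4367 -0.308 ] carousel [-0.0736 -0.0018]
hub3 [ 0.45020444 -0.38031246  0.09427902] knob3 [ 0.51104458 -0.32786315  0.13053825]
[ 0.6583 -0.1502  0.0655]
[ 0.6325 -0.2808  0.0655]
[ 0.5457 -0.1647  0.0655]
[ 0.4661 -0.17    0.0655]
```

```bash
cat >> h.py <<'E'
C=np.array([.4519,-.3803]); YAW=-1.379
def cw(x,y):  # carousel -> world xy
    c,s=np.cos(YAW),np.sin(YAW); return C+[c*x-s*y,s*x+c*y]
def rv(th):
    c,s=np.cos(th),np.sin(th); return Rot.from_matrix([[c,s,0],[s,-c,0],[0,0,-1]]).as_rotvec()
def fz(): return telemetry.read_ft_force()[2]
def down(xy,z0,z1,step,flim):
    "guarded descent; returns z and force at stop"
    z=z0
    while z>z1+1e-6:
        z-=step; env.servo_line([*xy,z],feed=.03); f=fz()
        if abs(f)>flim: break
    return telemetry.read_eef_pos()[2],f
TH=YAW+2*0
E
python3 - <<'E'
from h import *
L=cw(-.076,-.0008); print("load",L)
for k in(0,1,-1):
  th=YAW+k*np.pi
  for p in((.466,-.17,.15),(.6583,-.15,.02),(.6325,-.28,.02),(*L,.024)):
    q=solver.inverse_kinematics(list(p),rv(th)); print(k,p,None if q is None else np.round(q,2))
for a in(120,60,0,-60,-120):
  r=np.radians(a); p=cw(.08*np.cos(r),.08*np.sin(r))
  print(a,p.round(3),[ (d,None if q is None else round(q[5],2)) for d in(-90,-60,-30,0,30,60,90) for q in[solver.inverse_kinematics([*p,.11],rv(YAW+np.radians(d)))]])
E
```

```text
load [ 0.43662735 -0.30584608]
0 (0.466, -0.17, 0.15) [-0.35  0.24 -0.21  1.12  0.    2.6 ]
0 (0.6583, -0.15, 0.02) [-0.22  0.68  0.13  1.03  0.    2.73]
0 (0.6325, -0.28, 0.02) [-0.42  0.71  0.19  1.05  0.    2.53]
0 (np.float64(0.4366273524529274), np.float64(-0.30584607977478356), 0.024) [-0.61  0.41 -0.31  0.85  0.    2.34]
1 (0.466, -0.17, 0.15) [-0.35  0.24 -0.21  1.12  0.   -0.54]
1 (0.6583, -0.15, 0.02) [-0.22  0.68  0.13  1.03  0.   -0.42]
1 (0.6325, -0.28, 0.02) [-0.42  0.71  0.19  1.05  0.   -0.61]
1 (np.float64(0.4366273524529274), np.float64(-0.30584607977478356), 0.024) [-0.61  0.41 -0.31  0.85  0.   -0.8 ]
-1 (0.466, -0.17, 0.15) [-0.35  0.24 -0.21  1.12  0.   -0.54]
-1 (0.6583, -0.15, 0.02) [-0.22  0.68  0.13  1.03  0.   -0.42]
-1 (0.6325, -0.28, 0.02) [-0.42  0.71  0.19  1.05  0.   -0.61]
-1 (np.float64(0.4366273524529274), np.float64(-0.30584607977478356), 0.024) [-0.61  0.41 -0.31  0.85  0.   -0.8 ]
120 [ 0.512 -0.328] [(-90, np.float64(-2.33)), (-60, np.float64(-2.86)), (-30, np.float64(2.9)), (0, np.float64(2.38)), (30, np.float64(1.86)), (60, np.float64(1.33)), (90, np.float64(0.81))]
60 [ 0.528 -0.406] [(-90, np.float64(-2.42)), (-60, np.float64(-2.94)), (-30, np.float64(2.82)), (0, np.float64(2.29)), (30, np.float64(1.77)), (60, np.float64(1.25)), (90, np.float64(0.72))]
0 [ 0.467 -0.459] [(-90, np.float64(-2.54)), (-60, np.float64(-3.06)), (-30, np.float64(2.7)), (0, np.float64(2.17)), (30, np.float64(1.65)), (60, np.float64(1.13)), (90, np.float64(0.6))]
-60 [ 0.392 -0.433] [(-90, np.float64(-2.6)), (-60, np.float64(-3.12)), (-30, np.float64(2.64)), (0, np.float64(2.11)), (30, np.float64(1.59)), (60, np.float64(1.07)), (90, np.float64(0.54))]
-120 [ 0.376 -0.354] [(-90, np.float64(-2.52)), (-60, np.float64(-3.04)), (-30, np.float64(2.72)), (0, np.float64(2.19)), (30, np.float64(1.67)), (60, np.float64(1.15)), (90, np.float64(0.62))]
```

```bash
sed -i 's/^TH=.*/TH=YAW+np.pi/' h.py
cat >> h.py <<'E'
def press(xy):
    jaws.move_gripper(0.0,40)
    env.goto([*xy,.10],rv(TH)); env.servo_line([*xy,.070],feed=.1)
    r=down(xy,.070,.0525,.00175,16)
    env.servo_line([*xy,.10],feed=.2); return r
def pick(xy,lift=.045):
    jaws.move_gripper(.85)
    env.servo_line([*xy,.008],feed=.12); jaws.move_gripper(0.2,40); g=telemetry.read_finger_gap()
    env.servo_line([*xy,lift],feed=.1); return g
E
python3 - <<'E'
from h import *
env.goto([.45,-.18,.16],rv(TH))
print(telemetry.read_time(), fz())
print("press",press([.4661,-.170]),telemetry.read_time())
env.wait(.2); print("f free",fz())
g=pick([.4661,-.170]); print("gap",g,telemetry.read_finger_gap(),fz(),telemetry.read_time())
a=rgb("side")[130:250,190:350]; cv2.imwrite("pics/p1.png",cv2.cvtColor(cv2.resize(a,None,fx=4.5,fy=4.5),cv2.COLOR_RGB2BGR))
E
```

```text
1.9583 -0.3493025067280197
press (np.float64(0.05377022826834453), np.float64(25.80579062983668)) 6.425
f free -0.3199802569273773
gap 0.4597622432916526 0.4527224430402868 -0.9737337873074863 9.1417
```

View pics/p1.png

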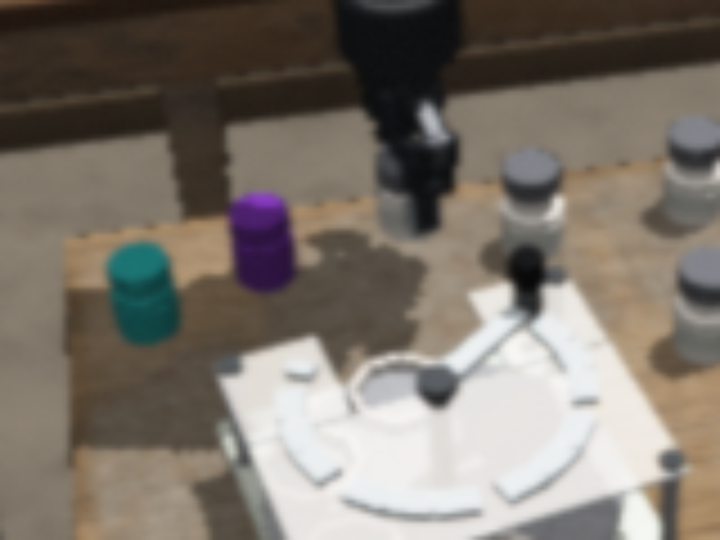

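```bash
cat >> h.py <<'E'
LP=cw(-.076,-.0008)
def place(carry=.045):
    env.servo_line([.455,-.205,carry],rv(TH),feed=.15); env.servo_line([*LP,carry],feed=.12)
    env.servo_line([*LP,.032],feed=.06); f0=fz()
    z=.032
    while z>.0235:
        z-=.0015; env.servo_line([*LP,z],feed=.03); f=fz()-f0
        if f>3: break
    r=(telemetry.read_eef_pos()[2],f,telemetry.read_finger_gap())
    jaws.move_gripper(.68)
    env.servo_line([*LP,.13],feed=.2); return r
def snap(tag,n,r0,r1,c0,c1,k):
    a=rgb(n)[r0:r1,c0:c1]; cv2.imwrite(f"pics/{tag}.png",cv2.cvtColor(cv2.resize(a,None,fx=k,fy=k,interpolation=cv2.INTER_CUBIC),cv2.COLOR_RGB2BGR))
E
python3 - <<'E'
from h import *
print(place(),telemetry.read_time())
snap("s1","side",170,270,225,350,6)
E
```

```text
(np.float64(0.024738767700487416), np.float64(5.828470207646445), 0.45483138577754456) 13.2083
```

View pics/s1.png

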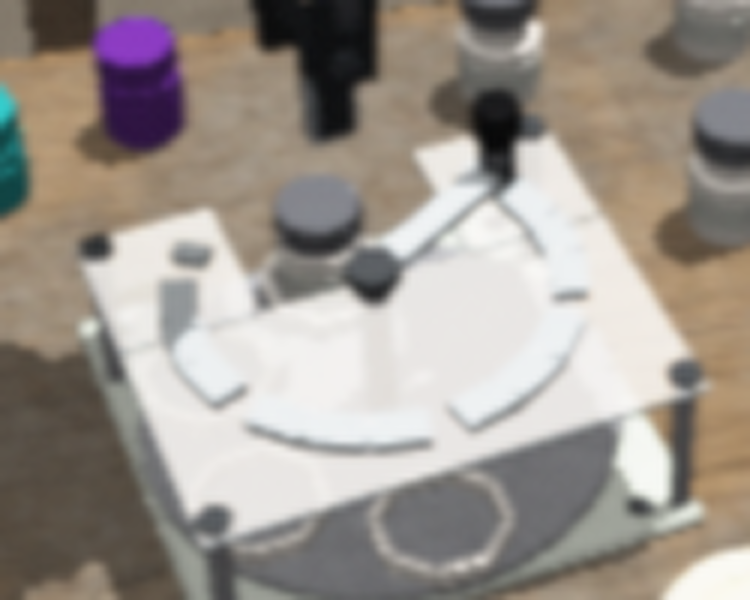

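```bash
cat >> h.py <<'E'
def kp(a): return cw(.08*np.cos(np.radians(a)),.08*np.sin(np.radians(a)))
def index(a0,zg=.110,lift=.0105,r=30):
    p=kp(a0); o=TH+np.radians(r)
    env.goto([*p,.165],rv(o)); jaws.move_gripper(.5); env.servo_line([*p,zg],feed=.12)
    jaws.move_gripper(0.,50); g=telemetry.read_finger_gap(); F=[telemetry.read_ft_force().round(1)]
    env.servo_line([*p,zg+lift],feed=.05); F.append(telemetry.read_ft_force().round(1))
    for d in range(10,61,10): env.servo_line([*kp(a0-d),zg+lift],rv(o-np.radians(d)),feed=.07)
    F.append(telemetry.read_ft_force().round(1)); p=kp(a0-60)
    for k in(.007,.0045,.002,0): 
        env.servo_line([*p,zg+k],feed=.03); F.append(telemetry.read_ft_force().round(1))
        if F[-1][2]>8: break
    print("grip",g,"F",*F,"z",telemetry.read_eef_pos()[2],"gap",telemetry.read_finger_gap())
    return F
def release(): 
    jaws.move_gripper(.5); p=telemetry.read_eef_pos(); env.servo_line([p[0],p[1],.16],feed=.2)
E
python3 - <<'E'
from h import *
index(120); print(telemetry.read_time())
E
```

```text
grip 0.21629562243643088 F [0.3 0.2 6.2] [ 3.   0.4 -6.5] [ 6.1 -6.5 -6.1] [ 5.3 -7.9 -5.2] [ 4.7 -7.1 -4.9] [ 5.  -6.3 -3.5] [ 4.2 -5.2  3.1] z 0.11123771553286643 gap 0.21324327586948774
18.5167
```

Run:
```python
from h import *
release(); 
env.movej([-1.316,0.213,-0.034,1.323,0,-0.9])
print(telemetry.read_time())
t=rgb("top"); s=rgb("side")
cv2.imwrite("pics/t2.png",cv2.cvtColor(t,cv2.COLOR_RGB2BGR)); cv2.imwrite("pics/s2.png",cv2.cvtColor(s,cv2.COLOR_RGB2BGR))
A=cv2.resize(t[180:305,255:385],(390,375),interpolation=cv2.INTER_CUBIC); B=cv2.resize(s[170:277,225:343],(413,375),interpolation=cv2.INTER_CUBIC)
cv2.imwrite("pics/v2.png",cv2.cvtColor(np.hstack([A,B])[:, :800],cv2.COLOR_RGB2BGR))
for b in blobs(caps(t),100,600):
    if 195<b[0][0]<390 and 100<b[0][1]<320: print(b,on_z("top",b[0],.0655).round(4))
for n,im,w in(("top",t,(260,385,180,300)),("side",s,(230,350,170,270))):
    print(n,[b for b in blobs(im.max(2)<80,20,200) if w[0]<b[0][0]<w[1] and w[2]<b[0][1]<w[3]])
for z in(.123,.128): print(z,proj("top",[*kp(60),z]),proj("side",[*kp(60),z]))
```

```text
20.8083
(array([219.5, 151. ]), np.int32(202)) [ 0.6583 -0.1502  0.0655]
(array([277.4, 162.4]), np.int32(205)) [ 0.6325 -0.2808  0.0655]
(array([225.1, 200.7]), np.int32(213)) [ 0.5457 -0.1647  0.0655]
(array([288.8, 249.3]), np.int32(305)) [ 0.4374 -0.3074  0.0655]
top [(array([334.4, 206.8]), np.int32(65))]
side [(array([307.4, 172.1]), np.int32(43)), (array([247.7, 187.7]), np.int32(150)), (array([346.7, 194.7]), np.int32(47)), (array([319.1, 211.9]), np.int32(89)), (array([338.3, 243.6]), np.int32(23)), (array([262. , 268.7]), np.int32(39))]
0.123 [334.56787383 206.70073227] [320.24018701 208.62398715]
0.128 [334.69640058 206.50698498] [320.24290096 207.10159462]
```

View pics/v2.png

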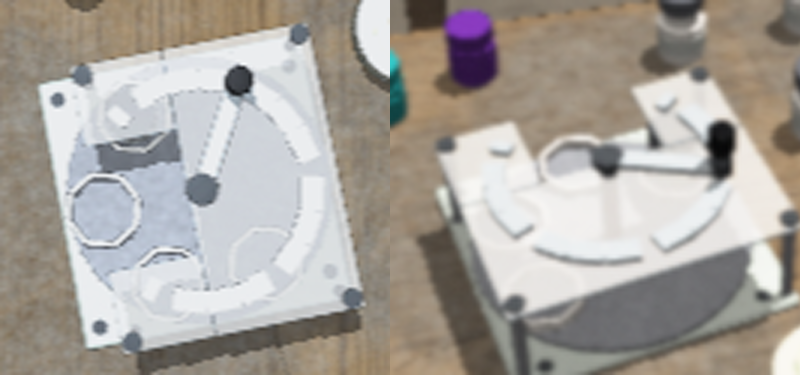

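```bash
cat >> h.py <<'E'
def pinz(s,a,th=70):
    "row offset of knob+boss dark blob's top rows from the model (px); 1.5 px per 5 mm"
    p=proj("side",[*kp(a),.123]); u,v=p.round().astype(int)
    w=s[v-14:v+22,u-9:u+10].max(2).astype(float); m=w<th
    rows=np.where(m.sum(1)>=4)[0]+v-14
    return p.round(2),rows.min()-p[1],rows.max()-p[1],w[:,7:12].mean(1).round().astype(int)
E
python3 - <<'E'
from h import *
for f,a in(("side0",120),("s2",60)):
    s=cv2.cvtColor(cv2.imread(f"pics/{f}.png"),cv2.COLOR_BGR2RGB); print(f,*pinz(s,a))
E
```

```text
side0 [307.69 188.52] -3.5201503157527156 8.479849684247284 [ 86 110 128 152 148 125 114 103  94  75  50  37  33  31  24  16  15  19
  35  55  65  66  63  74 104 140 173 196 205 207 210 220 232 239 240 234]
s2 [320.24 208.62] -2.6239871502682774 10.376012849731723 [168 181 189 198 209 221 229 232 223 153  69  37  32  31  25  17  14  17
  26  38  50  58  55  50  60 106 168 205 223 231 231 231 231 228 222 221]
```

```bash
cat >> h.py <<'E'
def place2(via=None,carry=.045):
    if via is not None: env.servo_line([*via,carry],feed=.15)
    env.servo_line([.455,-.205,carry],rv(TH),feed=.15); env.servo_line([*LP,carry],feed=.12)
    g=telemetry.read_finger_gap(); assert .42<g<.5,g
    env.servo_line([*LP,.032],feed=.06); f0=fz(); z=.032
    while z>.0235:
        z-=.0015; env.servo_line([*LP,z],feed=.03); f=fz()-f0
        if f>3: break
    print("place",telemetry.read_eef_pos()[2],f,telemetry.read_finger_gap()); assert z<.028
    jaws.move_gripper(.68); env.servo_line([*LP,.13],feed=.2)
def find(xy,t):
    "cap nearest the expected place, or None; with all found"
    c=[on_z("top",b[0],.0655)[:2] for b in blobs(caps(t),130,280) if 195<b[0][0]<390 and 100<b[0][1]<320]
    print("caps",*[x.round(4) for x in c]); return c
def pot(xy,via=None):
    env.goto([xy[0],xy[1],.16],rv(TH)); r=press(xy); g=pick(xy); print("press",r,"gap",g,"t",telemetry.read_time())
    assert r[1]>15 and r[0]<.0555 and .42<g<.5
    place2(via)
def look(tag,a):
    env.movej([-1.316,0.213,-0.034,1.323,0,-0.9]); t=rgb("top"); s=rgb("side")
    for n,i in(("t",t),("s",s)): cv2.imwrite(f"pics/{n}{tag}.png",cv2.cvtColor(i,cv2.COLOR_RGB2BGR))
    print(*pinz(s,a)); return find(None,t)
E
python3 - <<'E'
from h import *
pot(np.array([.5457,-.1647])); snap("s3","side",170,270,225,350,6); print(telemetry.read_time())
E
```

```text
press (np.float64(0.05380157033462521), np.float64(21.654050716243702)) gap 0.4544209499025933 t 29.525
place 0.024760842402463592 5.923296182571093 0.45982015720712005
34.0083
```

View pics/s3.png

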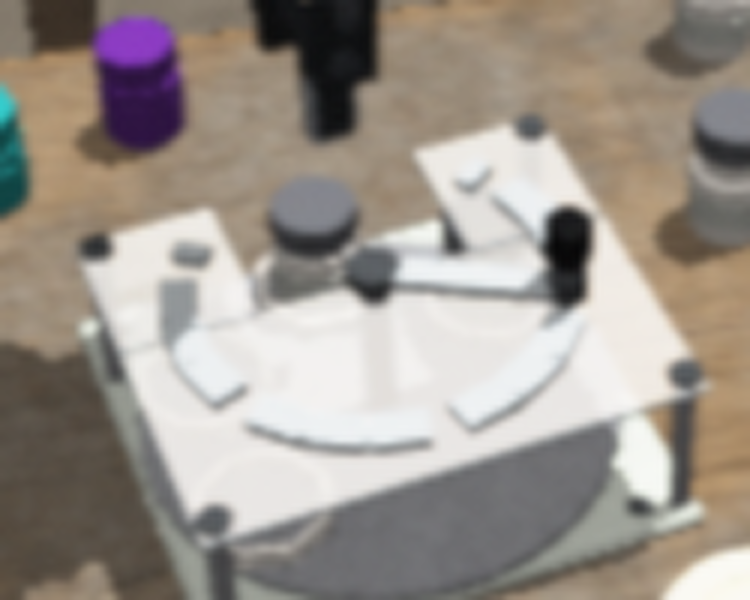

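Run:
```python
from h import *
F=index(60)
assert F[-1][2]<8
release(); print(look(4,0)); print(telemetry.read_time())
t=cv2.imread("pics/t4.png"); s=cv2.imread("pics/s4.png")
A=cv2.resize(t[180:305,255:385],(390,375),interpolation=cv2.INTER_CUBIC); B=cv2.resize(s[170:277,225:343],(410,375),interpolation=cv2.INTER_CUBIC)
cv2.imwrite("pics/v4.png",np.hstack([A,B]))
```

```text
grip 0.21218475938610204 F [-5.5  2.2  7.9] [-2.8 -0.2 -6.7] [ 0.5 -8.4 -5.3] [ 0.2 -8.9 -5.1] [ 1.  -8.  -4.6] [ 0.2 -8.1 -4. ] [-0.1 -6.1  2.7] z 0.11138077905986139 gap 0.2097495431038258
[299.33 227.84] -3.8381624084501595 11.16183759154984 [231 233 231 231 230 230 231 232 220 143  61  33  31  30  26  16  12  11
  12  17  27  45  49  40  37  56 124 201 224 225 227 230 228 209 162 123]
caps [ 0.6583 -0.1502] [ 0.6325 -0.2808] [ 0.434  -0.3118]
[array([ 0.65833196, -0.15017834]), array([ 0.63253291, -0.28083228]), array([ 0.4340489 , -0.31184539])]
41.5833
```

View pics/v4.png

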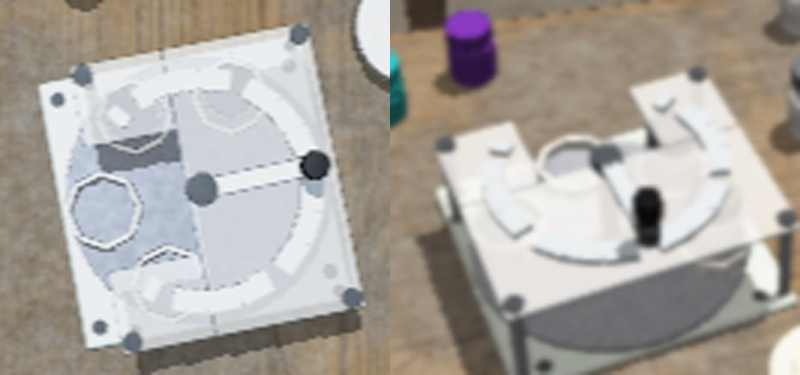

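Run:
```python
from h import *
pot(np.array([.6583,-.1502])); snap("s5","side",170,270,225,350,6); print(telemetry.read_time())
s=rgb("side"); print(blobs((s.max(2)<200)&(s.min(2)>60)&(s[...,2].astype(int)-s[...,0]>2),60,600))
```

```text
press (np.float64(0.05389889255116308), np.float64(18.624720352099025)) gap 0.45587535288428893 t 50.5333
place 0.02482743359173395 5.89688937432666 0.4530305708184855
55.7583
[(array([494.8,   3. ]), np.int32(62)), (array([570.6,  38.4]), np.int32(98)), (array([54.4, 80.7]), np.int32(77)), (array([632. , 146.1]), np.int32(163)), (array([581., 150.]), np.int32(440)), (array([347.3, 189.6]), np.int32(89)), (array([508.9, 195.5]), np.int32(132)), (array([403.8, 195.6]), np.int32(74)), (array([276.9, 204.6]), np.int32(105)), (array([589.2, 252.8]), np.int32(154)), (array([583.9, 316. ]), np.int32(70)), (array([289.6, 377.4]), np.int32(169))]
```

View pics/s5.png

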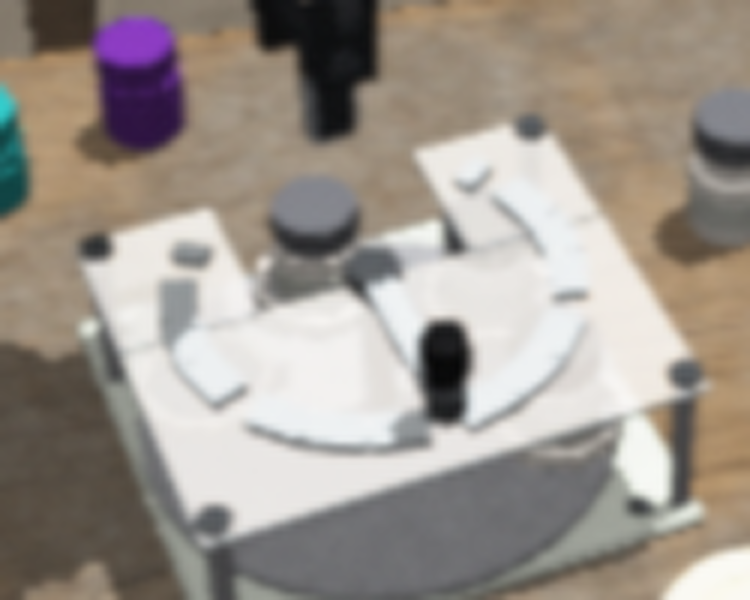

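Run:
```python
from h import *
F=index(0)
assert F[-1][2]<8
release(); look(6,-60); print(telemetry.read_time())
```

```text
grip 0.21394311664306515 F [-0.9  2.1  5.1] [ 1.4 -2.4 -6.2] [-5.4 -8.1 -5.7] [-4.4 -8.2 -5.7] [-5.5 -8.  -4.1] [-5.  -7.7 -3.3] [-6.8 -7.4  6.1] z 0.11120598504184205 gap 0.21294113757695793
[265.02 224.86] -2.860640357319454 11.139359642680546 [163 169 180 196 216 229 233 226 219 173  90  44  35  33  28  19  14  12
  15  19  30  43  48  41  36  46 104 187 229 223 210 224 232 232 231 232]
caps [ 0.6325 -0.2808]
63.175
```

Run:
```python
from h import *
pot(np.array([.6325,-.2808]),via=(.60,-.185)); snap("s7","side",170,270,225,350,6); print(telemetry.read_time())
```

```text
press (np.float64(0.053892804430966904), np.float64(17.138758568257735)) gap 0.4536887338413861 t 71.85
place 0.02485718032788026 5.781090807917908 0.45428841482298576
77.475
```

View pics/s7.png

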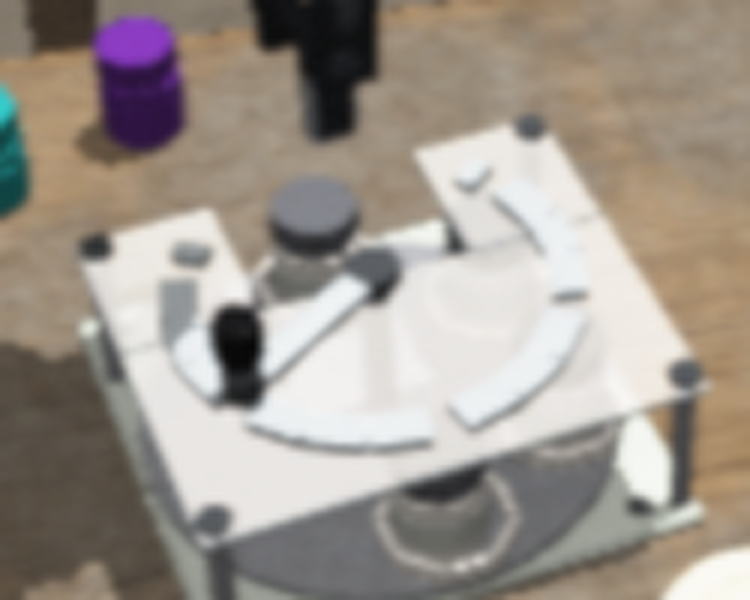

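Run:
```python
from h import *
F=index(-60)
assert F[-1][2]<8
release(); look(8,-120); print(telemetry.read_time())
t=cv2.imread("pics/t8.png"); s=cv2.imread("pics/s8.png")
A=cv2.resize(t[180:305,255:385],(390,375),interpolation=cv2.INTER_CUBIC); B=cv2.resize(s[170:277,225:343],(410,375),interpolation=cv2.INTER_CUBIC)
cv2.imwrite("pics/v8.png",np.hstack([A,B]))
```

```text
grip 0.2142872309686716 F [-0.6 -0.   5.4] [ 1.5 -1.2 -6.4] [ 3.4 -4.5 -7. ] [ 3.5 -5.  -4.8] [ 3.1 -5.4 -5.3] [ 3.7 -5.3 -4.2] [-1.1 -3.3 13.6] z 0.11099060092085694 gap 0.21291692509361493Traceback (most recent call last):
  File "<stdin>", line 3, in <module>
AssertionError
```

Run:
```python
from h import *
release(); look(8,-120); print(telemetry.read_time())
t=cv2.imread("pics/t8.png"); s=cv2.imread("pics/s8.png")
A=cv2.resize(t[180:305,255:385],(390,375),interpolation=cv2.INTER_CUBIC); B=cv2.resize(s[170:277,225:343],(410,375),interpolation=cv2.INTER_CUBIC)
cv2.imwrite("pics/v8.png",np.hstack([A,B]))
```

```text
[254.76 203.22] -14.22061989012056 8.77938010987944 [101  99 105 119 137 149 155 155 147 126  82  45  36  34  29  21  19  21
  25  32  43  56  58  62  73  72 111 171 205 222 234 237 237 238 239 239]
caps
84.9167
```

View pics/v8.png

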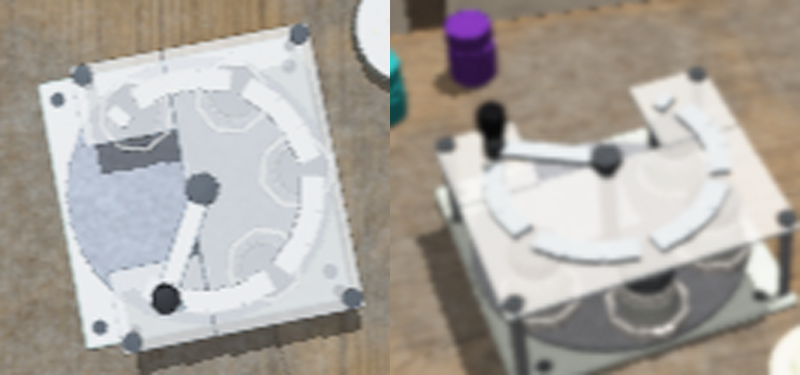

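Run:
```python
from h import *
from rig import finish_job
t=cv2.cvtColor(cv2.imread("pics/t8.png"),cv2.COLOR_BGR2RGB)
print([b for b in blobs(t.max(2)<100,20,200) if 290<b[0][0]<330 and 265<b[0][1]<295],proj("top",[*kp(-120),.126]))
print(finish_job())
```

```text
[(array([309.8, 279.4]), np.int32(72))] [309.88624096 279.2295131 ]
the job is handed in; nothing more can be done
None
```

All four sample pots are capped and standing in the carousel, and I handed the job in at about 85 s of the 210 s allowed. I pressed each cap home, set each pot in its pocket through the slot, and indexed the disc clockwise one station after each, four times in all. I left the purple and turquoise look-alikes, the bottle, the balm pot and the vial alone.

**Caps:** each press ended with the fingertips 53.8–53.9 mm above the bench, against a home height of 54 mm, at 17–26 N.

**Pots:** each was seated with firm contact at the expected floor height and stood upright in the slot pictures. In the last views the blank part of the disc is in the slot. No snap caps were found outside the carousel. The cover renders hazy, so only pot 1 could be seen clearly under it; the other three show only as faint pocket outlines.

**Index pin:** after the last turn the knob was within 0.2 px of its modelled spot at the −120° notch, and its height profile in the side view matches the pin-down views.

**One failed check:** on the last index my 8 N force check tripped at 13.6 N, on the final millimetre or two of lowering the pin. The height and the force sequence showed the pin already bottomed in the notch, so I released it, and the pictures above were taken after that.

I noticed no knocked pot and no slackened grip.

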